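# Reset the counter screen's window stay to its middle hole

## Robot

A 7-joint arm with a two-finger parallel gripper is mounted at the origin on a cart in front of the work surface, level with it; the furniture and walls round the work are solid. World frame = base frame: x ahead of the robot, y to its left, z up, the work surface at z = 0. Lengths are in m, angles in rad, forces in N, time in s.
With the tool pointing down it reaches from about 0.4 to 0.9 m from the base axis. Payload 5.5 kg.
Tool frame: the origin (TCP) lies midway between the tips of the shut fingers; the grasp point (between the pads) lies 19 mm behind it (manip.grip_depth is the distance from the TCP to the grasp point, in m); z points along the fingers, y is the line along which they close (so a half turn about z gives the same grasp; the last joint's range is limited). The gripper opens to 92 mm and grips with 3 to 60 N. Pads are 19 mm wide; open, the fingers measure 130 mm over their backs; the gripper's body (75 mm by 190 mm) begins 47 mm behind the grasp point.
Start: joints at [-0.862, 0.501, -0.427, 1.55, 0.221, 1.138, -0.21], TCP at [0.28, 0.586, 0.227] pointing down, gripper open.
Joint ranges: [-2.88, 2.88], [-0.31, 2.03], [-1.54, 1.56], [0.2, 2.42], [-1.41, 4.55], [0.19, 2.02], [-2.57, 2.57]. Speed limits (rad/s): [2.57, 2.57, 3.14, 3.14, 3.14, 3.14, 3.14].

## Interface

Orientations are given as a unit quaternion [x, y, z, w].
In Python, from bench import manip, effector, viewer gives the robot as it stands. Calls block until the motion is done:
- manip.move_pose(position, orientation): joint-space move of the TCP to a pose.
- manip.servo_line(position, ori=None, vel=0.15): straight line of the TCP; ori=None keeps the orientation; vel is the mean speed in m/s.
- manip.movej(angles): joint-space move.
- effector.open_jaws() and effector.close(f_grip=None): open the fingers fully, or close them until they stop; f_grip is the grip in N (None keeps the last).
- manip.sleep(seconds).
- manip.solve_ik(position, orientation): joint angles nearest the present ones, or None.
- viewer.get_image(name): name is "scene" or "top"; returns the picture (400x640x3 uint8, red, green, blue); there is no depth.
- viewer.get_calibration(name): a dict with "vfov" (degrees; the focal length in pixels is half the picture's height over the tangent of half this angle, whatever the lens; pixels are square), "cx", "cy" (the principal point, pixels), "eye" and "attitude" of the camera in the world. Camera axes: x right, y down, z forward; pixel columns grow to the right and rows downward; lengths in m; the calibration is good to about 2 mm. A picture is of the moment at which its call begins. get_calibration takes no time and is no camera call.
A pose or a line that the arm cannot do raises manip.PlanningError and nothing moves.
- manip.hand_in(): hands the job in; it is judged then, once.
Readings, each from a call of its own:
- manip.current_clock(): time.
- manip.current_q(): joint angles.
- manip.current_joint_velocities(): joint speeds.
- manip.current_tau(): joint torques, N m.
- manip.current_tool_pos(): TCP position.
- manip.current_tcp_rot(): TCP orientation.
- manip.current_force(): force on the tool from outside, world axes, zero at the start.
- manip.current_wrist_torque(): the same for the moment, N m.
- manip.current_finger_gap(): finger opening in m.
- manip.current_gripper_force(): force on a finger pad.
Only numpy, scipy, OpenCV 4.12 (cv2) and the standard library are available. Lean on these libraries where they do the work, as an engineer would, in place of code of your own. Each camera call takes 0.05 s, during which the arm holds its last target. There are 200 camera calls.

## Task

The small window in the counter screen stands barely ajar, its steel stay hooked by the long slot over the pin on the sill. Lift the stay off the pin, swing the window further open and drop the middle one of the stay's three round holes over the pin, all the way down, without forcing the stay against the pin, then let go. Leave the toy cup, the star block and the glue stick where they stand.

Things in the scene. Friction and masses are not known exactly. Their poses are not given: they have to be found in the camera images.
- screen: The counter screen: wooden frame 310 mm wide, 212 mm tall, on a 30 mm thick sill. Origin under the screen's plane, mid-width, on the counter. +x square through the screen, away from the robot's side; +y along the sill to the hinge end; z up. The sill reaches 115 mm from the origin to -x. The steel pin on it (see pin_plate) is weakly clamped: keep the stay's push on it well below 25 N.
- pin_plate (a point): Centre of the top (33 mm above the counter) of the dark slotted steel plate on the sill; screen's axes. The pin was clamped by hand in the slot, 6 to 12 mm to one side or the other of here along x (not measured), y exact. Pin: 9 mm diameter, rounded tip 18 mm above the plate; its foot is an 18 mm collar, 4 mm high: the stay, fully down, lies on it, mid-plane 6.5 mm above the plate.
- sash_hinge (a point): Point on the vertical hinge line of the window sash (glass in a wooden frame, 252 mm wide, inside the screen), at the stay's height. The sash opens to the screen's +x, turning anticlockwise from above. The hinge is a little stiff (about 0.1 N m) and stays where it is left; it is free to 1.1 rad.
- sash (a joint): Opening of the sash in rad: 0 = ajar as at the start (0.12 rad short of that it would be shut), growing as it opens. With the middle hole on the pin it reads between about 0.38 and 0.74, depending on where the pin is clamped.
- stay: The stay: steel bar, 0.11 kg, 215 mm long, 24 mm wide (14 mm tongue under the knob), 5 mm thick. Origin at its pivot on the sash, half-way through the bar; own -x runs from pivot to knob. The pivot stays 116 mm from the hinge line. There the stay swings freely sideways and lifts up to 1 rad, and falls back by its weight. At the start it lies level on the collar, along -x of the screen.
- stay_knob (a point): Centre of the steel ball knob near the stay's free end: 20 mm diameter, on a 10 mm thick neck, 205 mm from the pivot along the bar, 22.5 mm above the bar's middle plane (62 mm above the counter when level).
- stay_slot (a point): Centre of the stay's long slot (37 x 11.5 mm), 75 mm from the pivot, half-way through the bar; over the pin at the start.
- hole_middle (a point): Centre of the middle one of the stay's three round holes (11.5 mm diameter), half-way through the bar, 140 mm from the pivot; the other two lie 30 mm to either side of it, the slot beyond the inner one.
- toy_cup1_center (a point): Centre of a pink toy tea cup, 44 x 53 x 28 mm, standing on the counter on the hinge side of the stay; bystander.
- letter_block1_center (a point): Centre of a red toy block with a star, 31 x 31 x 30 mm, on the counter on the other side of the stay; bystander.
- glue_stick_center (a point): Centre of an upright glue stick, 27 mm diameter, 88 mm tall, beside the end of the sill away from the hinge; bystander.

How it is judged:
On the way:
1. the stay's slot is lifted clear of the pin (z of stay_slot in the frame of pin_plate above 0.0195 m), for 0.05 s.
At the end, for the whole second after the job is handed in: The middle round hole is over the pin and the stay fully down on the collar: hole within 15 mm of the plate's centre along the slot (the pin is within 12, the next holes 30 mm on), 3.5 mm across, 6.5 +- 2 mm above the plate; stay level within 2 degrees, sash at rest, stay released (x of hole_middle in the frame of pin_plate between -0.015 and 0.015 m and y of hole_middle in the frame of pin_plate between -0.0035 and 0.0035 m and z of hole_middle in the frame of pin_plate between 0.0045 and 0.0085 m and angle between stay_knob's own z axis and vertical below 0.035 rad and velocity of joint sash between -0.02 and 0.02 rad/s); the robot touches nothing.
It fails at once if the stay is forced against the pin with more than 25 N (contact force between stay and stay_pin above 25 N).
It fails at once if the toy cup is pushed more than 20 mm from its place (distance of toy_cup1_center from where it was at the start of the episode above 0.02 m).
It fails at once if the star block is pushed more than 20 mm from its place (distance of letter_block1_center from where it was at the start of the episode above 0.02 m).
It fails at once if the glue stick is pushed more than 20 mm from its place (distance of glue_stick_center from where it was at the start of the episode above 0.02 m).
It also fails if it takes over 72 s, if anything falls off the work surface, if the arm or the gripper's body presses on something with over 40 N, if the wrist force passes 120 N, or if a joint passes its speed limit or range.

## Working session

There is one attempt and no reset: what is moved stays moved. The work goes in short steps, each a Python script; the robot and the scene stay as the last script left them, time stands still between calls to the robot, and variables do not carry over. Pictures are saved under pics/ and viewed, at most 10 in all, crops included, and the job is handed in when it is done.

```bash
mkdir -p pics; ls
python3 - <<'E'
from bench import manip,effector,viewer
import cv2
for n in("scene","top"):
    cv2.imwrite(f"pics/{n}0.png",viewer.get_image(n)[:,:,::-1]); print(n,viewer.get_calibration(n))
print(manip.current_tool_pos(),manip.current_tcp_rot(),manip.current_clock())
E
```

```text
pics
scene {'vfov': 52.70571808492711, 'cx': 327.66024716814337, 'cy': 201.63740455409186, 'eye': array([ 0.10007948, -0.47713353,  0.56298336]), 'attitude': array([ 0.83069891, -0.31224891,  0.17004764, -0.4283967 ])}
top {'vfov': 49.954346100716286, 'cx': 320.40436165960125, 'cy': 199.10731106753215, 'eye': array([0.39984717, 0.07636702, 1.03871625]), 'attitude': array([-0.70347679,  0.70417534, -0.06284061,  0.07285985])}
[0.28000972 0.58589718 0.22579054] [ 2.21005480e-01  9.75272170e-01 -8.47916173e-04 -2.29455621e-04] 0.1
```

View pics/scene0.png

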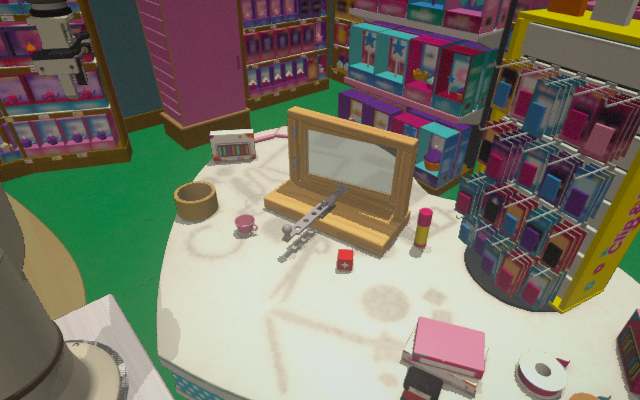

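View pics/top0.png

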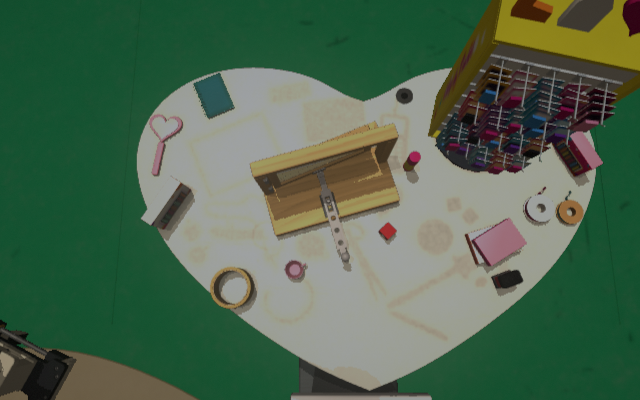

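The scene view shows the stay with its knob near (288,232). In the top view the knob is near (346,257), the cup (295,269) and the block (388,231). I'll zoom in on the stay in both.

```bash
cat > h.py <<'E'
import numpy as np,cv2
from bench import manip,effector,viewer
from scipy.spatial.transform import Rotation as R
def ray(n,u,v):
    c=viewer.get_calibration(n); f=200/np.tan(np.radians(c['vfov']/2))
    d=R.from_quat(c['attitude']).apply([(u-c['cx'])/f,(v-c['cy'])/f,1]); return np.array(c['eye']),d/np.linalg.norm(d)
def plane(n,u,v,z):
    e,d=ray(n,u,v); return e+d*(z-e[2])/d[2]
def proj(n,p):
    c=viewer.get_calibration(n); f=200/np.tan(np.radians(c['vfov']/2))
    q=R.from_quat(c['attitude']).inv().apply(np.array(p)-c['eye']); return np.array([c['cx']+f*q[0]/q[2],c['cy']+f*q[1]/q[2]])
def tri(a,b):
    (e1,d1),(e2,d2)=ray(*a),ray(*b)
    s=np.linalg.lstsq(np.c_[d1,-d2],e2-e1,rcond=None)[0]; p,q=e1+s[0]*d1,e2+s[1]*d2
    return (p+q)/2,np.linalg.norm(p-q)
E
python3 - <<'E'
import cv2,numpy as np
a=cv2.imread("pics/top0.png")[115:275,240:430]; b=cv2.imread("pics/scene0.png")[175:260,260:420]
cv2.imwrite("pics/tc.png",cv2.resize(a,None,fx=3.7,fy=3.7,interpolation=cv2.INTER_CUBIC))
cv2.imwrite("pics/sc.png",cv2.resize(b,None,fx=5,fy=5,interpolation=cv2.INTER_CUBIC))
E
```

```text
(no output)
```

View pics/tc.png

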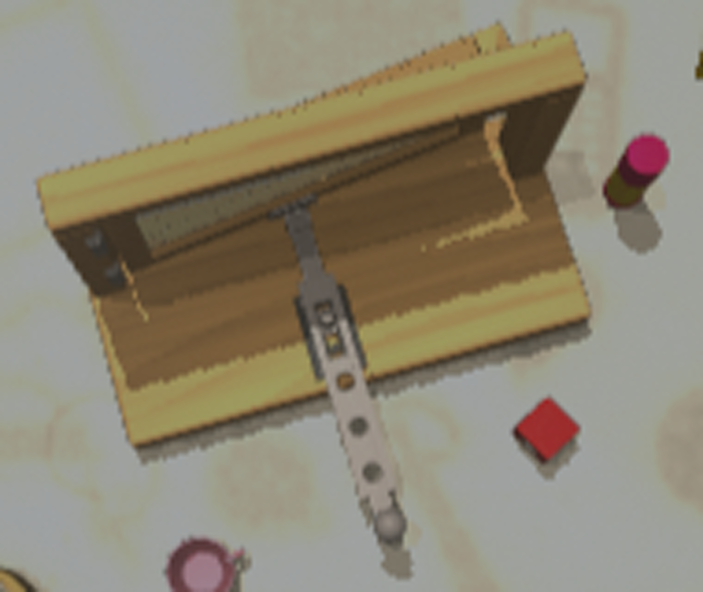

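View pics/sc.png

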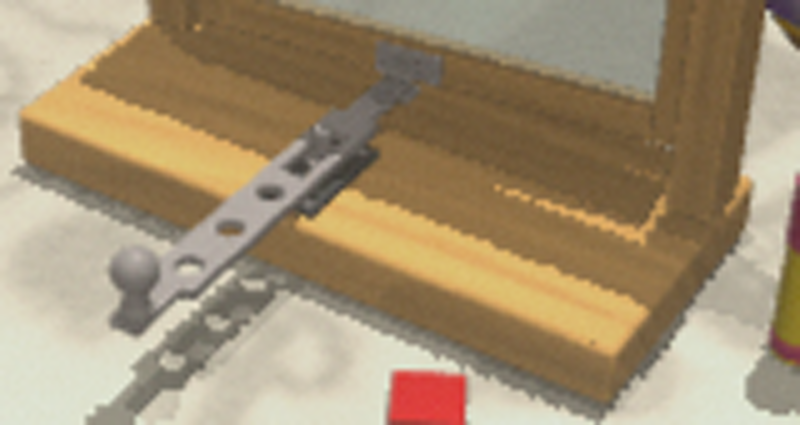

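Zoomed pictures: top crop shows knob (390,523), outer, middle and inner holes (373,471), (358,426), (345,381), the pin at about (326,314) in the slot, and the plate from about (320,294) to (343,370). Scene crop shows knob (135,268), holes (190,268), (230,227), (270,192) and the pin at about (320,132).

Run:
```python
from h import *
T=lambda x,y:("top",240+x/3.7,115+y/3.7); S=lambda x,y:("scene",260+x/5,175+y/5)
np.set_printoptions(precision=4,suppress=True)
for n,t,s,z in [("knob",T(390,523),S(135,268),.062),("outer",T(373,471),S(190,268),.0395),("mid",T(358,426),S(230,227),.0395),("inner",T(345,381),S(270,192),.0395),("pintip",T(326,311),S(320,130),.050),("cornL",T(137,443),S(24,115),.03),("cornR",T(588,315),S(618,355),.03)]:
    p,e=tri(t,s); print(n,p,e,"top",plane(*t,z),"scene",plane(*s,z))
for n,t in [("pl1",T(297,300)),("pl2",T(343,287)),("pl3",T(320,378)),("pl4",T(366,362))]: print(n,plane(*t,.033))
print("cup",plane(*T(203,565),.028),"block",plane(*T(547,428),.03))
```

```text
knob [0.4579 0.034  0.0613] 0.0006389840659438898 top [0.4582 0.0338 0.062 ] scene [0.4571 0.0333 0.062 ]
outer [0.4919 0.0432 0.0377] 0.0005509409654888319 top [0.492  0.0432 0.0395] scene [0.4903 0.0416 0.0395]
mid [0.5203 0.0524 0.0393] 0.00011435541016856057 top [0.5204 0.0524 0.0395] scene [0.5201 0.0522 0.0395]
inner [0.5491 0.0604 0.0392] 3.649879008577557e-05 top [0.5491 0.0604 0.0395] scene [0.5488 0.0602 0.0395]
pintip [0.5916 0.0734 0.0462] 0.003686237270836986 top [0.5924 0.0724 0.05  ] scene [0.5862 0.0701 0.05  ]
cornL [0.5112 0.1934 0.0268] 2.2780678693503323e-05 top [0.5108 0.1931 0.03  ] scene [0.5087 0.1894 0.03  ]
cornR [ 0.5956 -0.0986  0.0249] 0.003495602330598812 top [ 0.5932 -0.0966  0.03  ] scene [ 0.5926 -0.103   0.03  ]
pl1 [0.603 0.091 0.033]
pl2 [0.6115 0.0613 0.033 ]
pl3 [0.552  0.0763 0.033 ]
pl4 [0.5623 0.0468 0.033 ]
cup [0.434  0.1502 0.028 ] block [ 0.5201 -0.0681  0.03  ]
```

```bash
cat >> h.py <<'E'
np.set_printoptions(precision=4,suppress=True)
psi=np.radians(16.1); X=np.array([np.cos(psi),np.sin(psi)]); Y=np.array([-X[1],X[0]])
K0=np.array([.4580,.0338]); P0=K0+.205*X            # knob, pivot at start
def Q(bar_yaw):   # tool down, closing line square to the bar
    a=(bar_yaw+np.pi)/2; return np.array([np.cos(a),np.sin(a),0,0])
def knob(P,yaw,t):  # bar points from knob to pivot at heading yaw (world), lifted t
    h=-.205*np.cos(t)+.0225*np.sin(t)
    return np.array([*(P+h*np.array([np.cos(yaw),np.sin(yaw)])),.0395+.205*np.sin(t)+.0225*np.cos(t)])
OFF=np.array([0,0,-.019])
E
python3 - <<'E'
from h import *
q=Q(psi); k=knob(P0,psi,0); tcp=k+OFF+[0,0,.001]
manip.move_pose(tcp+[0,0,.13],q); manip.servo_line(tcp+[0,0,.03],q,.12)
f0=manip.current_force(); manip.servo_line(tcp,q,.05); print("F",manip.current_force()-f0)
effector.close(20); print("gap",manip.current_finger_gap(),manip.current_gripper_force(),manip.current_force()-f0,manip.current_tool_pos()-tcp)
for t in np.linspace(.05,.4,8):
    manip.servo_line(knob(P0,psi,t)+OFF+[0,0,.001],q,.06)
    print(round(t,2),manip.current_force()-f0)
print(manip.current_finger_gap(),manip.current_clock(),manip.current_q())
for n in("scene","top"): cv2.imwrite(f"pics/{n}1.png",viewer.get_image(n)[:,:,::-1])
a=cv2.imread("pics/top1.png")[115:275,240:430]; b=cv2.imread("pics/scene1.png")[160:260,260:420]
cv2.imwrite("pics/c1.png",np.vstack([cv2.resize(a,(356,300),interpolation=cv2.INTER_CUBIC),cv2.resize(b[:,:],(356,222),interpolation=cv2.INTER_CUBIC)]))
cv2.imwrite("pics/s1.png",cv2.resize(b,None,fx=5,fy=5,interpolation=cv2.INTER_CUBIC))
E
```

```text
F [-0.0358  0.3979 -0.3101]
gap 0.018241278751875048 20.00006139278412 [-0.4034  1.0566 -0.1989] [-0.  0. -0.]
0.05 [ 0.3695  0.5915 -1.1658]
0.1 [ 0.8985  0.6966 -1.2981]
0.15 [ 0.8717  0.6735 -1.2762]
0.2 [-0.0625 -0.8778 -2.3625]
0.25 [ 0.8411  1.1163 -2.2247]
0.3 [ 0.808   0.3752 -1.7101]
0.35 [ 1.315   0.8264 -1.1833]
0.4 [ 1.297   0.4048 -1.9886]
0.018372413238712092 7.6667 [ 0.069   0.3292 -0.2434  2.0545  0.1124  0.7688  1.6092]
```

View pics/s1.png

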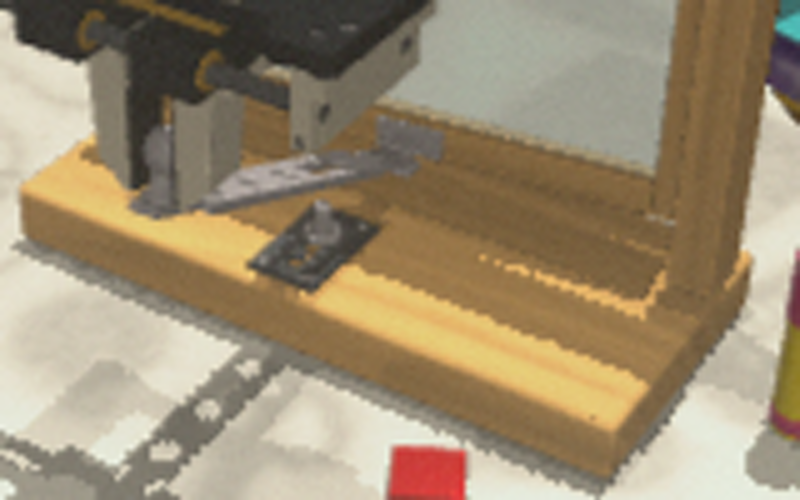

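View pics/c1.png

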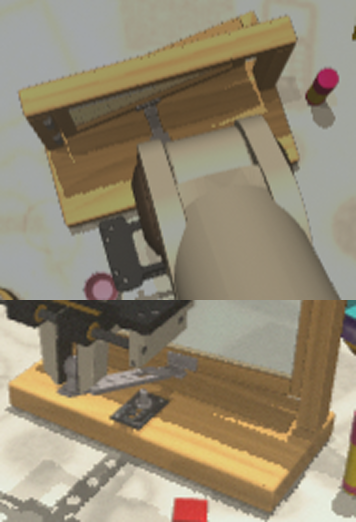

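The scene crop shows the stay lifted clear. The plate has corners at about (250,262), (310,290), (383,228) and (318,202), and the pin's tip is at about (322,203), on the +x half of the plate.

Run:
```python
from h import *
S=lambda x,y:("scene",260+x/5,160+y/5)
loc=lambda p:np.array([(p[:2]-P0)@X,(p[:2]-P0)@Y])
C=[loc(plane(*S(*c),.033)) for c in[(250,262),(310,290),(383,228)]]
print("plate corners (pivot frame)",C,"centre",(C[0]+C[2])/2)
print("tip",loc(plane(*S(322,203),.0505)),"pin mid",loc(plane(*S(322,218),.0445)))
cen=P0-.075*X
for d in(-.009,.006,.009,.012):
    p=cen+d*X
    print(d,[(proj("scene",[*p,z])-[260,160])*5 for z in(.051,.037,.033)])
```

```text
plate corners (pivot frame) [array([-0.105 ,  0.0144]), array([-0.1075, -0.0186]), array([-0.0508, -0.0212])] centre [-0.0779 -0.0034]
tip [-0.0706 -0.001 ] pin mid [-0.0731 -0.0027]
-0.009 [array([303.683 , 215.9523]), array([303.5209, 241.7668]), array([303.4751, 249.0571])]
0.006 [array([322.131 , 199.6337]), array([321.8064, 225.2951]), array([321.7147, 232.5431])]
0.009 [array([325.769 , 196.4155]), array([325.4129, 222.0464]), array([325.3122, 229.286 ])]
0.012 [array([329.3902, 193.2123]), array([329.0027, 218.8126]), array([328.8933, 226.0437])]
```

```bash
cat >> h.py <<'E'
from scipy.optimize import brentq
A0=0.0
def pivot(q,a0=A0): # world
    return P0+.116*((np.sin(a0+q)-np.sin(a0))*X+(np.cos(a0)-np.cos(a0+q))*Y)
def pinw(s,y=0.): return P0+s*X+y*Y
def target(s,y=0.,a0=A0):
    pin=pinw(s,y); q=brentq(lambda q:np.linalg.norm(pivot(q,a0)-pin)-.14,.1,1.); P=pivot(q,a0); d=P-pin
    return q,P,np.arctan2(d[1],d[0])
def go(P,yaw,t,v=.05,d=(0,0)): manip.servo_line(knob(P,yaw,t)+OFF+[d[0],d[1],.001],Q(yaw),v)
E
python3 - <<'E'
from h import *
qs,Pf,yf=target(-.068); print(qs,Pf,yf-psi)
print("F",manip.current_force())
for q in np.linspace(0,qs,9)[1:]:
    P=pivot(q); go(P,psi+(yf-psi)*q/qs,.4,.06); print(round(q,2),manip.current_force(),manip.current_tool_pos()[:2])
for t in(.3,.2,.13): go(Pf,yf,t,.06)
print("F",manip.current_force(),manip.current_clock(),manip.current_finger_gap())
cv2.imwrite("pics/scene2.png",viewer.get_image("scene")[:,:,::-1])
b=cv2.imread("pics/scene2.png")[150:250,260:420]
cv2.imwrite("pics/s2.png",cv2.resize(b,None,fx=5,fy=5,interpolation=cv2.INTER_CUBIC))
kk=knob(Pf,yf,.13); u=np.array([np.cos(yf),np.sin(yf)])
for n,r in(("hole",.14),("inner",.11),("outer",.17),("slot",.075),("piv",0)): print(n,(proj("scene",[*(Pf-r*np.cos(.13)*u),.0395+r*np.sin(.13)+.0025])-[260,150])*5)
print("pin tip",(proj("scene",[*pinw(-.068),.051])-[260,150])*5)
E
```

```text
0.6479463683536445 [0.7157 0.1327] 0.16873023969425627
F [ 0.9934  0.7471 -2.5339]
0.08 [ 0.7683  0.3603 -2.0598] [0.4929 0.0401]
0.16 [ 1.1018 -0.307  -1.9122] [0.5028 0.0403]
0.24 [ 1.8472  0.0461 -2.2377] [0.5123 0.0412]
0.32 [ 1.7384 -0.686  -1.8526] [0.5216 0.0427]
0.4 [ 1.7594 -0.5615 -1.5536] [0.5305 0.0449]
0.49 [ 1.5056  0.6047 -1.1322] [0.5389 0.0477]
0.57 [ 2.0093 -0.1844 -1.4796] [0.547  0.0511]
0.65 [ 2.0216  0.3036 -2.0908] [0.5545 0.055 ]
F [-0.9111 -0.2083  0.1979] 11.575 0.0182315900776089
hole [324.6096 230.1653]
inner [350.0107 203.4446]
outer [297.7551 258.415 ]
slot [377.9609 174.0422]
piv [432.4481 116.7242]
pin tip [323.3456 248.5593]
```

View pics/s2.png

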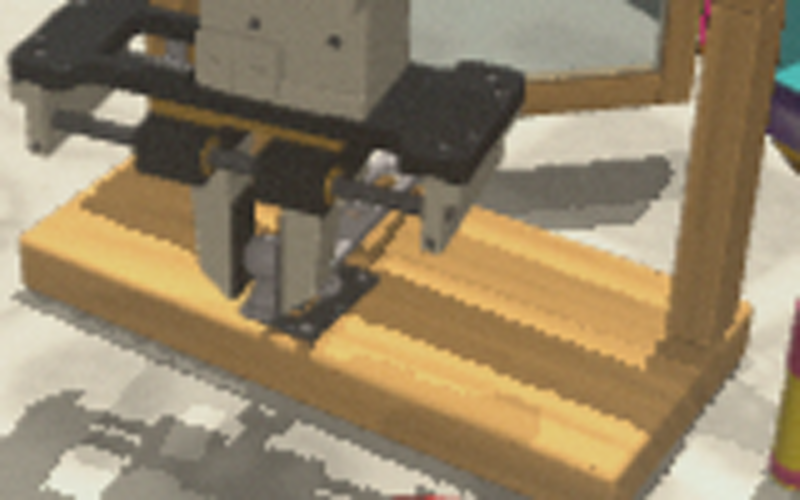

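The gripper hides the hole at about (325,230), so I'll lower gently under force watch.

```bash
cat >> h.py <<'E'
def lower(P,yaw,t0,t1=0.,lim=3.,dt=.005):
    f0=np.mean([manip.current_force() for _ in range(3)],0)
    for t in np.arange(t0-dt,t1-1e-6,-dt):
        go(P,yaw,t,.02); f=manip.current_force()-f0
        if t<.115: print(round(t,3),f)
        if np.linalg.norm(f)>lim:
            manip.sleep(.1); f=manip.current_force()-f0
            if np.linalg.norm(f)>lim: return t,f
    return t1,f
E
python3 - <<'E'
from h import *
q,P,y=target(-.068)
print(lower(P,y,.13,.0), manip.current_clock())
E
```

```text
0.115 [1.2315 0.0183 0.9331]
0.11 [ 1.4033 -0.716   0.3964]
0.105 [ 1.3635 -0.6943  1.1753]
0.1 [1.3075 1.7428 0.5833]
0.095 [2.2968 0.3916 1.6879]
0.09 [2.0212 0.0522 0.6446]
0.085 [2.3329 0.5825 1.8671]
0.08 [2.0694 0.1989 0.7923]
0.075 [1.351  0.2257 0.7402]
0.07 [1.0519 0.621  1.5349]
0.065 [0.9168 1.3238 1.157 ]
0.06 [ 0.8997 -0.2547  1.2743]
0.055 [1.5679 0.0221 1.1991]
0.05 [1.6439 1.0697 0.8961]
0.045 [1.62   0.4238 1.0295]
0.04 [1.498  1.5819 0.2185]
0.035 [2.2543 0.9671 0.3962]
0.03 [2.0918 0.3868 1.1735]
0.025 [1.0924 0.3028 0.8039]
0.02 [0.6751 0.7322 0.5655]
0.015 [ 2.8102 -0.0492  0.5193]
0.01 [2.2483 1.0693 0.5377]
0.005 [1.5604 1.8151 0.347 ]
-0.0 [0.8625 0.9475 4.6906]
(np.float64(-1.1102230246251565e-16), array([-0.0909,  0.1752,  4.3374])) 18.325
```

Contact came only at full depth. Release, withdraw and look.

Run:
```python
from h import *
effector.open_jaws(); p=np.array(manip.current_tool_pos()); manip.servo_line(p+[0,0,.12],None,.1)
manip.move_pose([.28,.45,.3],Q(psi)); manip.sleep(.3)
for n in("scene","top"): cv2.imwrite(f"pics/{n}3.png",viewer.get_image(n)[:,:,::-1])
a=cv2.imread("pics/top3.png")[115:275,240:430]; b=cv2.imread("pics/scene3.png")[150:250,260:420]
cv2.imwrite("pics/c3.png",np.vstack([cv2.resize(a,(410,345),interpolation=cv2.INTER_CUBIC),cv2.resize(b,(410,255),interpolation=cv2.INTER_CUBIC)]))
print(manip.current_clock(),manip.current_force())
q,P,y=target(-.068); u=np.array([np.cos(y),np.sin(y)])
for r,z in((.205,.062),(.14,.042),(.11,.042),(.17,.042)):
    w=[*(P-r*u),z]; print(r,(proj("top",w)-[240,115])*410/190,(proj("scene",w)-[260,150])*410/160+[0,345])
```

```text
23.1167 [-1.0061 -0.1381  0.1709]
0.205 [217.5515 235.828 ] [134.6854 503.099 ]
0.14 [190.6718 185.2295] [165.6038 480.8648]
0.11 [178.7439 161.1446] [178.6935 463.0982]
0.17 [202.7261 209.5694] [151.836  499.5518]
```

View pics/c3.png

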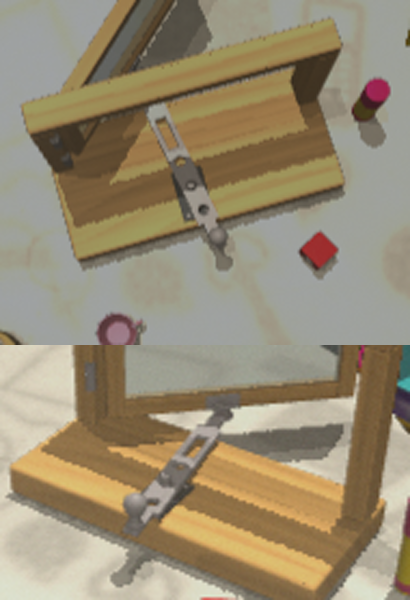

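The view shows the pin through the middle hole at (190,183), with one hole on each side of it. The knob is at (218,236) in the top view and (134,505) in the scene view, as predicted for a level, fully lowered stay. The bystanders are in place.

```bash
python3 -c "
from bench import manip
print(manip.hand_in())"
```

```text
the job is handed in; nothing more can be done
None
```

The stay's middle hole is over the pin with the stay lying level and fully down, the arm is clear, the cup, star block and glue stick look unmoved in the final pictures, and the job was handed in at about 23 s (no verdict was returned).

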